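Check-weigh two tins of cutter rings and load the full one

TASK

These two look-alike tins hold pastry cutter rings, one the full set and one a short set. Set them gently, one on each pan of the balance, let go and let it tip; then take the tin on the side that drops, stand it in the cradle, slide it up to the sprung end stop and press it home there for a moment with about a kilogram of push (well short of two) before letting go so that it stays resting against the stop. Leave the lighter one standing on its pan, and do not disturb the other things on the table.

Things in the scene. Friction and masses are not known exactly. Their poses are not given: they have to be found in the camera images.
- canister_1: one of two identical-looking closed tins of cutter rings (called canisters): steel cylinder 54 mm in diameter and 44 mm high with a black lid knob on top, 20 mm in diameter, 28 mm high (72 mm in all). Origin at the centre of its underside, z up along its axis. Stands on the table at the start. One of the two weighs 0.39 to 0.45 kg, the other 0.26 to 0.30 kg; it is not told which
- canister_2: the other canister: same shape, size and origin as canister_1.
- scale: two-pan balance fixed to the table: grey base 130 x 100 x 36 mm; origin at the centre of its underside, z up. The beam runs along its y axis; the pans are 110 mm from the pivot, left at +y, right at -y, and stay level. A pan floor is 78 mm above the table, sinking or rising up to 13 mm. More than 20 N between a canister and the balance damages it
- pan_left_floor (a point): centre of the left pan's floor (upper face). Round white pan, 80 mm inside, rim 6 mm above this floor. Moves with the pan, which also gives on a stiff cushion spring: 2.5 N per mm, 10 mm at most
- pan_right_floor (a point): centre of the right pan's floor, same as the left.
- beam (a joint): tilt of the balance beam, rad: 0 level, +0.12 left pan fully down, -0.12 right pan fully down, hard stops there. A few tenths of a newton at a pan move it; damped, it takes up to 3 s to swing over. Friction holds it at any tilt when empty
- cradle: straight white trough fixed to the table; origin at the centre of its underside on its centre line; x runs along it towards the end stop, z up. Floor upper face 6 mm above the table, x from -120 to +140 mm; side walls 20 mm high above it. 58.5 mm between the walls at x -30 to +120 mm, widening to about 65 mm at x -110 mm. Open above and at -x. A canister slides in it against 2 to 5 N of friction
- end_stop: grey block 60 mm wide, 50 mm high on the cradle floor at its +x end; origin on the floor at cradle x = +116 mm, axes as the cradle's. It carries the sprung rubber pad (see stop_axis). The spring gives 2.5 N per mm over 12 mm; more than 20 N breaks it. When let go it may push a canister back a few mm, but friction keeps it against the pad
- stop_axis (a point): fixed point 23 mm above the end stop's origin, on the pad's axis. The pad is a rubber disc 28 mm in diameter that faces -x on an adjusting screw. The screw setting is not measured: the pad's face stands anywhere from 26 to 56 mm in front (-x) of this point, so find it by feel or sight
- spice_jar: bystander: glass jar 48 mm in diameter, 85 mm high, origin at its underside
- squeeze_bottle: bystander: white bottle 56 mm in diameter, 170 mm high, origin at its underside
- ramekin: bystander: white bowl 80 mm in diameter, 45 mm high, origin at its underside
- mug: bystander: white mug 80 mm in diameter, 90 mm high, origin at its underside
- turner: bystander: spatula 280 mm long lying flat, origin at its underside
There are look-alikes about, which are no part of the job. Leave any green look-alike of the canister_1 alone.

How it is judged (in metres and radians):
On the way, in this order (a step that is already met when the one before it is completed fails the run):
1. both canisters stand released on opposite pans and the heavier one's pan has dropped (contact force between the fingers and canister_1 below 0.1 N and contact force between the fingers and canister_2 below 0.1 N and contact force between each of the arm, the fingers and scale below 0.1 N and (((horizontal distance between canister_1 and pan_left_floor below 0.02 m and z of canister_1 in the frame of pan_left_floor between -0.004 and 0.006 m) and (horizontal distance between canister_2 and pan_right_floor below 0.02 m and z of canister_2 in the frame of pan_right_floor between -0.004 and 0.006 m) and contact force between canister_2 and scale between 1.5 and 3.4 N and value of joint beam above 0.09 rad) or ((horizontal distance between canister_1 and pan_right_floor below 0.02 m and z of canister_1 in the frame of pan_right_floor between -0.004 and 0.006 m) and (horizontal distance between canister_2 and pan_left_floor below 0.02 m and z of canister_2 in the frame of pan_left_floor between -0.004 and 0.006 m) and contact force between canister_2 and scale between 1.5 and 3.4 N and value of joint beam below -0.09 rad) or ((horizontal distance between canister_2 and pan_left_floor below 0.02 m and z of canister_2 in the frame of pan_left_floor between -0.004 and 0.006 m) and (horizontal distance between canister_1 and pan_right_floor below 0.02 m and z of canister_1 in the frame of pan_right_floor between -0.004 and 0.006 m) and contact force between canister_1 and scale between 1.5 and 3.4 N and value of joint beam above 0.09 rad) or ((horizontal distance between canister_2 and pan_right_floor below 0.02 m and z of canister_2 in the frame of pan_right_floor between -0.004 and 0.006 m) and (horizontal distance between canister_1 and pan_left_floor below 0.02 m and z of canister_1 in the frame of pan_left_floor between -0.004 and 0.006 m) and contact force between canister_1 and scale between 1.5 and 3.4 N and value of joint beam below -0.09 rad))), for 0.3 s.
2. the heavier canister stands in the cradle and is pressed against the sprung stop with more than 4 N ((((x of canister_1 in the frame of cradle above 0.015 m and y of canister_1 in the frame of cradle between -0.007 and 0.007 m and z of canister_1 in the frame of cradle below 0.01 m and angle between canister_1's own z axis and vertical below 0.12 rad) and contact force between canister_1 and end_stop above 4 N and contact force between canister_2 and scale between 1.5 and 3.4 N) or ((x of canister_2 in the frame of cradle above 0.015 m and y of canister_2 in the frame of cradle between -0.007 and 0.007 m and z of canister_2 in the frame of cradle below 0.01 m and angle between canister_2's own z axis and vertical below 0.12 rad) and contact force between canister_2 and end_stop above 4 N and contact force between canister_1 and scale between 1.5 and 3.4 N))), for 0.3 s.
At the end, for the whole second after the job is handed in: The heavier tin stands upright in the narrow part of the cradle (within 7 mm of its centre line), released, at rest, touching the sprung pad; the lighter one (under 3.4 N on the balance) stands upright, released and at rest on a pan (within 20 mm of its centre) ((((x of canister_1 in the frame of cradle above 0.015 m and y of canister_1 in the frame of cradle between -0.007 and 0.007 m and z of canister_1 in the frame of cradle below 0.01 m and angle between canister_1's own z axis and vertical below 0.12 rad) and contact force between canister_1 and end_stop above 0.1 N and linear speed of canister_1 below 0.01 m/s and contact force between canister_2 and scale between 1.5 and 3.4 N and ((horizontal distance between canister_2 and pan_left_floor below 0.02 m and z of canister_2 in the frame of pan_left_floor between -0.004 and 0.006 m) or (horizontal distance between canister_2 and pan_right_floor below 0.02 m and z of canister_2 in the frame of pan_right_floor between -0.004 and 0.006 m)) and angle between canister_2's own z axis and vertical below 0.12 rad and linear speed of canister_2 below 0.02 m/s) or ((x of canister_2 in the frame of cradle above 0.015 m and y of canister_2 in the frame of cradle between -0.007 and 0.007 m and z of canister_2 in the frame of cradle below 0.01 m and angle between canister_2's own z axis and vertical below 0.12 rad) and contact force between canister_2 and end_stop above 0.1 N and linear speed of canister_2 below 0.01 m/s and contact force between canister_1 and scale between 1.5 and 3.4 N and ((horizontal distance between canister_1 and pan_left_floor below 0.02 m and z of canister_1 in the frame of pan_left_floor between -0.004 and 0.006 m) or (horizontal distance between canister_1 and pan_right_floor below 0.02 m and z of canister_1 in the frame of pan_right_floor between -0.004 and 0.006 m)) and angle between canister_1's own z axis and vertical below 0.12 rad and linear speed of canister_1 below 0.02 m/s))).
It fails at once if a canister pressed on the end stop with more than 20 N (contact force between any of canister_1, canister_2 and end_stop above 20 N).
It fails at once if a canister set on or pushed against the balance with more than 20 N (contact force between any of canister_1, canister_2 and scale above 20 N).
It fails at once if the robot itself pushes on the balance or the end stop with more than 5 N (contact force between any of the fingers, the arm and scale above 5 N or contact force between any of the fingers, the arm and end_stop above 5 N).
It fails at once if a canister falls over (angle between any of canister_1, canister_2's own z axis and vertical above 0.6 rad).
It fails at once if another thing on the table moved by more than 20 mm (distance of any of spice_jar, squeeze_bottle, ramekin, mug, turner from where it was at the start of the episode above 0.02 m).
It also fails if it takes over 72 s, if anything falls off the work surface, if the arm or the gripper's body presses on something with over 40 N, if the wrist force passes 120 N, or if a joint passes its speed limit or range.

ROBOT

A 6-joint arm with a two-finger parallel gripper is mounted at the origin on the work surface. World frame = base frame: x ahead of the robot, y to its left, z up, the work surface at z = 0. Lengths are in mm, angles in rad, forces in N, time in s.
With the tool pointing down it reaches from about 350 to 975 mm from the base axis. Payload 7.1 kg.
Tool frame: the origin (TCP) lies on the front face of the gripper's body, between the roots of the fingers; the fingertips stand 80 mm ahead of it and the grasp point (between the pads) lies 61 mm ahead of it (env.tips_ahead is the distance from the TCP to the fingertips, in mm); z points along the fingers, y is the direction in which the jaws open and shut (so a half turn about z gives the same grasp; the last joint's range is limited). The gripper opens to 88 mm and grips with 3 to 60 N. Pads are 20 mm wide; open, the fingers measure 115 mm over their backs; the gripper's body (75 mm by 178 mm) begins 61 mm behind the grasp point.
Start: joints at [1.23, 0.423, 1.63, -0, 1.089, -0.019], TCP at [197.64, 592.911, 302.675] pointing down, gripper open.
Joint ranges: [-3, 3], [-0.9, 2.11], [0.09, 2.58], [-1.31, 4.45], [0.11, 2.69], [-2.54, 2.54]. Speed limits (rad/s): [2.39, 2.39, 3.01, 3.14, 3.14, 3.14].

INTERFACE

Orientations are given as a unit quaternion [x, y, z, w].
In Python, from station import env, set_gripper, viewer, workorder gives the robot as it stands. Calls block until the motion is done:
- env.reach(position, orientation): joint-space move of the TCP to a pose.
- env.move_l(position, rot=None, rate=150, f_stop=None): straight line of the TCP; rot=None keeps the orientation; rate is the mean speed in mm/s. With f_stop (N) it stops when the force on the tool has changed by that much, and returns True; else False.
- env.move_joints(angles): joint-space move.
- set_gripper(opening): finger opening in mm; the grip force is fixed at half the most; returns when the fingers have stopped.
- env.hold(seconds).
- env.ik(position, orientation): joint angles nearest the present ones, or None.
- env.read_state(): the state.
- viewer.camera(name): name is "scene" or "top"; returns the picture (420x560x3 uint8, blue, green, red); there is no depth.
- viewer.camera_params(name): a dict with "fx", "fy", "cx", "cy" (pixels), "pose" (4x4, takes a point from camera to world coordinates). Camera axes: x right, y up, looking along -z (the intrinsics and any distortion apply to the point x, -y, -z); pixel columns grow to the right and rows downward; lengths in mm; the calibration is good to about 2 mm. A picture is of the moment at which its call begins. camera_params takes no time and is no camera call.
A pose or a line that the arm cannot do raises env.IKError and nothing moves.
- workorder.sign_off(): hands the job in, once; it reports no verdict.
The state is a dict: "time_s": time; "qpos": joint angles; "dq": joint speeds; "tau": joint torques, N m; "tool_pos": TCP position; "orientation": TCP orientation; "force": force on the tool from outside, world axes, zero at the start; "wrist_torque": the same for the moment, N m; "width": finger opening in mm.
Only numpy, scipy, OpenCV 4.12 (cv2) and the standard library are available. Lean on these libraries where they do the work, as an engineer would, in place of code of your own. Each camera call takes 0.05 s, during which the arm holds its last target. There are 200 camera calls.

## Working session

There is one attempt and no reset: what is moved stays moved. The work goes in short steps, each a Python script; the robot and the scene stay as the last script left them, time stands still between calls to the robot, and variables do not carry over. Pictures are saved under pics/ and viewed, about 8 in all and at most 12, crops included, and the job is handed in when it is done.

```bash
mkdir -p pics; ls; python3 - <<'E'
from station import env, viewer
import cv2, numpy as np
for n in("scene","top"):
    im=viewer.camera(n); cv2.imwrite(f"pics/{n}0.png",im)
    p=viewer.camera_params(n); print(n,{k:(np.round(v,3).tolist() if k=="pose" else v) for k,v in p.items()})
s=env.read_state(); print(s["time_s"],s["orientation"],s["force"],s["width"],env.tips_ahead)
E
```

```text
pics
scene {'fx': 456.6854694594621, 'fy': 456.6854694594621, 'cx': 289.97994924322444, 'cy': 207.98877592701132, 'pose': [[0.573, -0.452, 0.684, 1333.153], [0.82, 0.335, -0.465, -486.369], [-0.019, 0.827, 0.562, 700.17], [0.0, 0.0, 0.0, 1.0]]}
top {'fx': 445.12835529019463, 'fy': 445.12835529019463, 'cx': 275.8691135795046, 'cy': 210.24078708982637, 'pose': [[-0.017, 0.997, -0.07, 448.913], [-1.0, -0.017, -0.002, 9.586], [-0.004, 0.07, 0.998, 1346.128], [0.0, 0.0, 0.0, 1.0]]}
0.1 [ 1.60198625e-01  9.87084553e-01 -6.87790839e-04 -1.13575568e-04] [-0.6221568  -0.26115322 -0.30768009] 87.91207466938974 80.0
```

View pics/scene0.png

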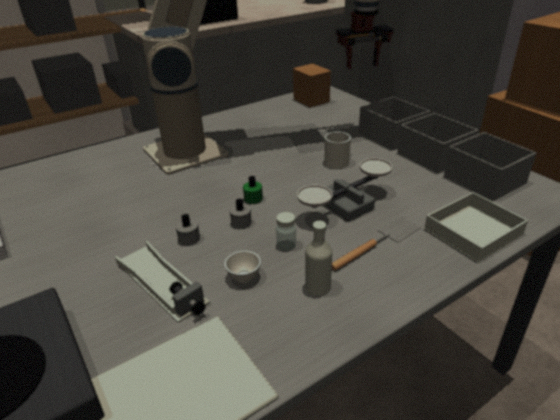

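View pics/top0.png

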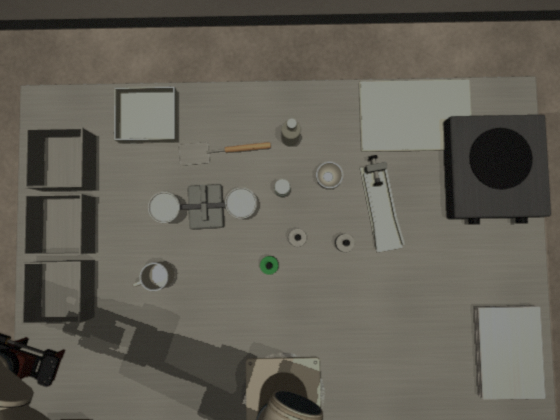

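The scene shows two grey tins with black knobs at top-view pixels (297,237) and (345,242). The green one at (269,265) is the look-alike and gets left alone. The balance is at (205,205) with pans at (165,208) and (241,204). The cradle runs from (387,245) to (375,165), with the stop at its upper (+x) end. I'll confirm this in an enlarged crop.

```bash
cat > h.py <<'E'
import numpy as np, cv2
from station import env, set_gripper, viewer, workorder
def ray(n,u,v,z):
    p=viewer.camera_params(n); P=np.array(p["pose"])
    d=P[:3,:3]@np.array([(u-p["cx"])/p["fx"],-(v-p["cy"])/p["fy"],-1]); o=P[:3,3]
    return (o+d*(z-o[2])/d[2])
def proj(n,X):
    p=viewer.camera_params(n); P=np.array(p["pose"]); c=P[:3,:3].T@(np.array(X,float)-P[:3,3])
    return np.array([p["cx"]+p["fx"]*c[0]/-c[2], p["cy"]-p["fy"]*c[1]/-c[2]])
def crop(im,x,y,w,h,k,name):
    c=cv2.resize(im[y:y+h,x:x+w],None,fx=k,fy=k,interpolation=cv2.INTER_CUBIC)
    c=np.clip(255*(c/255.)**.6,0,255).astype(np.uint8); cv2.imwrite(name,c)
E
python3 - <<'E'
from h import *
t=cv2.imread("pics/top0.png"); s=cv2.imread("pics/scene0.png")
crop(t,145,145,265,130,3,"pics/topc.png"); crop(s,110,140,290,190,2.7,"pics/scenec.png")
# dark knobs
for n,im,bx in(("top",t,(255,220,110,60)),("scene",s,(165,170,110,80))):
    x,y,w,h=bx; g=im[y:y+h,x:x+w].max(2)
    m=(g<45).astype(np.uint8); k,l,st,ce=cv2.connectedComponentsWithStats(m)
    for i in range(1,k):
        if st[i,4]>8: c=ce[i]+[x,y]; print(n,c.round(1),st[i],ray(n,*c,72 if n=="top" else 58).round(1))
E
```

```text
top [297.2 236.9] [40 15  6  5 23] [461.2 -47.   72. ]
top [345.7 242.2] [88 20  6  5 26] [ 444.  -184.9   72. ]
top [268.7 265.1] [11 42  6  7 27] [382.5  35.7  72. ]
scene [251.7 181.5] [84  6  7 11 62] [382.6  35.   58. ]
scene [248.9 198.7] [ 71  20  26  21 275] [453.1 -15.8  58. ]
scene [185.4 220.4] [17 45  8 12 78] [ 444.1 -189.2   58. ]
scene [240.6 221.1] [ 66  44  20  14 210] [526.6 -82.7  58. ]
scene [188.4 237.3] [ 13  59  21  16 237] [ 510.5 -211.6   58. ]
```

View pics/topc.png

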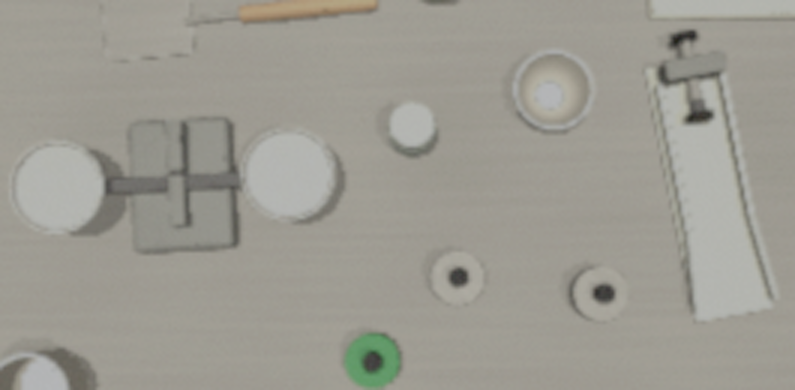

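View pics/scenec.png

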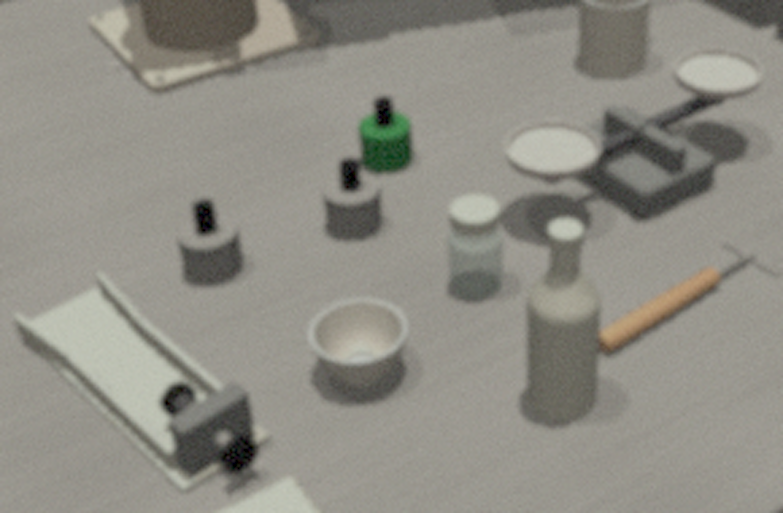

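The crop confirms the tins: grey at crop (458,277) and (603,293), green look-alike at (373,360). Pans are at crop (59,187) and (290,175). The cradle's open end is near (735,310), with the stop block at (692,66) and the pad at (698,112). Next I'll measure the pans and the cradle.

```bash
python3 - <<'E'
from h import *
t=cv2.imread("pics/top0.png"); s=cv2.imread("pics/scene0.png")
def blobs(n,im,b,th,zs):
    x,y,w,h=b; g=cv2.cvtColor(im,cv2.COLOR_BGR2GRAY)[y:y+h,x:x+w]
    if th is None: th,_=cv2.threshold(g,0,255,cv2.THRESH_OTSU)
    m=(g>th).astype(np.uint8)
    cs,_=cv2.findContours(m,cv2.RETR_EXTERNAL,cv2.CHAIN_APPROX_NONE)
    c=max(cs,key=cv2.contourArea)+[x,y]; return c.astype(np.float32),th
pan={}
for nm,n,im,b in(("L","top",t,(143,185,42,45)),("R","top",t,(222,182,42,42)),("L","scene",s,(355,152,42,36)),("R","scene",s,(293,182,42,36))):
    c,th=blobs(n,im,b,None,0); e=cv2.fitEllipse(cv2.convexHull(c)); print(nm,n,th,np.round(e[0],1),np.round(e[1],1)); pan[nm,n]=e[0]
for nm in"LR":
    for z in (71,84,97): print(nm,z,ray("top",*pan[nm,"top"],z).round(1),ray("scene",*pan[nm,"scene"],z).round(1))
# scale base
g=cv2.cvtColor(t,cv2.COLOR_BGR2GRAY)
m=(g[180:232,184:228]<np.percentile(g[180:232,184:228],50)).astype(np.uint8)
c=max(cv2.findContours(m,0,1)[0],key=cv2.contourArea)+[184,180]
r=cv2.minAreaRect(c); print("base",r,ray("top",*r[0],36).round(1))
# cradle
c,th=blobs("top",t,(355,155,55,100),None,0); print("th",th)
x,y=355,155; sub=g[y:y+100,x:x+55]
m=np.zeros(g.shape,np.uint8); cv2.drawContours(m,[c.astype(int)],-1,1,-1)
for v in range(160,254,4):
    u=np.where(m[v])[0]
    if len(u): print(v,u[0],u[-1],"z26",ray("top",u[0]-.5,v,26)[:2].round(1),ray("top",u[-1]+.5,v,26)[:2].round(1))
crop(t,350,150,65,110,5.4,"pics/cr.png")
E
```

```text
L top 122.0 [164.1 207.1] [27.9 30.6]
R top 123.0 [240.8 202.5] [29.  30.8]
L scene 84.0 [381.8 168.3] [37.1 81.9]
R scene 89.0 [310.9 193.3] [41.1 64.2]
L 71 [553.2 334.   71. ] [558.3 353.2  71. ]
L 84 [552.1 330.7  84. ] [574.3 335.8  84. ]
L 97 [551.  327.4  97. ] [590.4 318.5  97. ]
R 71 [562.8 113.2  71. ] [544.4 116.   71. ]
R 84 [561.6 112.2  84. ] [560.7 103.5  84. ]
R 97 [560.5 111.1  97. ] [577.   91.1  97. ]
base ((204.5, 206.5), (45.0, 41.0), 90.0) [555.8 223.4  36. ]
th 123.0
172 379 382 z26 [ 651.2 -295.7] [ 651.  -307.7]
176 365 383 z26 [ 639.9 -253.6] [ 638.9 -310.3]
180 366 384 z26 [ 627.8 -256.2] [ 626.9 -312.8]
184 367 385 z26 [ 615.8 -258.8] [ 614.8 -315.4]
188 367 386 z26 [ 603.8 -258.4] [ 602.8 -318. ]
192 368 386 z26 [ 591.7 -261. ] [ 590.8 -317.6]
196 369 387 z26 [ 579.7 -263.6] [ 578.8 -320.2]
200 370 388 z26 [ 567.7 -266.2] [ 566.8 -322.7]
204 371 389 z26 [ 555.7 -268.8] [ 554.8 -325.3]
208 371 390 z26 [ 543.8 -268.5] [ 542.8 -327.8]
212 372 391 z26 [ 531.8 -271.1] [ 530.8 -330.4]
216 373 391 z26 [ 519.9 -273.6] [ 518.9 -330. ]
220 374 393 z26 [ 508.  -276.2] [ 507.  -335.5]
224 374 394 z26 [ 496.1 -275.8] [ 495.1 -338. ]
228 375 395 z26 [ 484.2 -278.4] [ 483.2 -340.6]
232 375 396 z26 [ 472.4 -278. ] [ 471.3 -343.1]
236 376 397 z26 [ 460.5 -280.6] [ 459.4 -345.6]
240 376 398 z26 [ 448.7 -280.2] [ 447.6 -348.2]
244 377 400 z26 [ 436.9 -282.8] [ 435.7 -353.6]
248 377 397 z26 [ 425.1 -282.4] [ 424.1 -344.4]
```

View pics/cr.png

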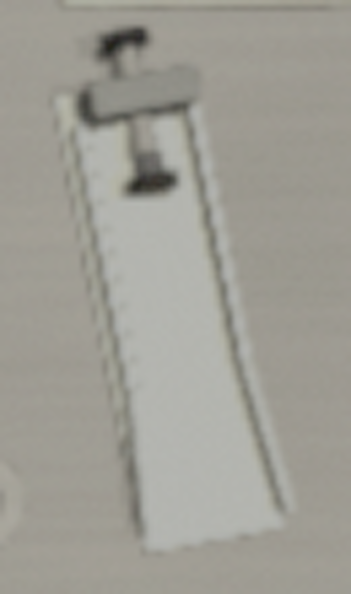

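The measurements agree with each other. The pans are at L(552,331) and R(562,112), 219 mm apart against a nominal 220. The cradle origin is about (539,-302), yawed 0.165 rad, with the pad face near cradle x 75 (crop px (150,182)). The tins are at (461,-47.5) and (444,-187). First move: tin 1 to the left pan.

```bash
cat >> h.py <<'E'
Q=[0,1,0,0]; G=126.5   # jaws along y; TCP above tin base when gripping the knob
L=np.array([552,331.]); R=np.array([562,112.]); UP=135
def log(m):
    s=env.read_state(); print(m,"t",round(s["time_s"],2),"F",np.round(s["force"],2),"w",round(s["width"],1),"p",np.round(s["tool_pos"],1))
    return s
def pick(xy,base,up,q=Q,reach=True):
    set_gripper(50)
    if reach: env.reach([*xy,base+G+up],q)
    else: env.move_l([*xy,base+G+up],q,rate=250)
    env.move_l([*xy,base+G],rate=120); log("at knob")
    set_gripper(0); s=log("gripped")
    return s
def place(xy,ztop,zmin):
    env.move_l([*xy,UP+G],rate=250); env.move_l([*xy,ztop+G],rate=80); env.hold(.2); log("above")
    hit=env.move_l([*xy,zmin+G],rate=12,f_stop=1.5); log(f"hit={hit}")
    set_gripper(50); env.hold(.3); s=log("released")
    z=s["tool_pos"][2]; env.move_l([*xy,z+60],rate=150)
E
python3 - <<'E'
from h import *
pick([461,-47.5],0,60)
env.move_l([461,-47.5,UP+G],rate=200); env.hold(.3); log("lifted")
place(L,98,58); log("done")
cv2.imwrite("pics/s1.png",viewer.camera("scene")); cv2.imwrite("pics/t1.png",viewer.camera("top"))
crop(cv2.imread("pics/s1.png"),180,60,290,190,2.7,"pics/s1c.png")
E
```

```text
at knob t 3.99 F [-0.58  0.27  0.76] w 50.2 p [461.2 -47.4 126.6]
gripped t 4.58 F [ 0.32 -1.56  1.57] w 19.9 p [461.2 -47.6 126.7]
lifted t 5.7 F [ 0.37  0.07 -3.03] w 19.7 p [460.6 -47.4 260.6]
above t 8.22 F [-0.7  -0.27 -3.37] w 19.5 p [552.3 331.2 225.1]
hit=True t 10.72 F [ 0.57  0.56 -0.7 ] w 19.4 p [551.8 330.8 189.3]
released t 11.68 F [-0.14  0.29 -0.5 ] w 49.8 p [551.1 330.4 188.6]
done t 12.22 F [-0.68 -0.71  0.2 ] w 50.0 p [551.8 330.9 248.4]
```

View pics/s1c.png

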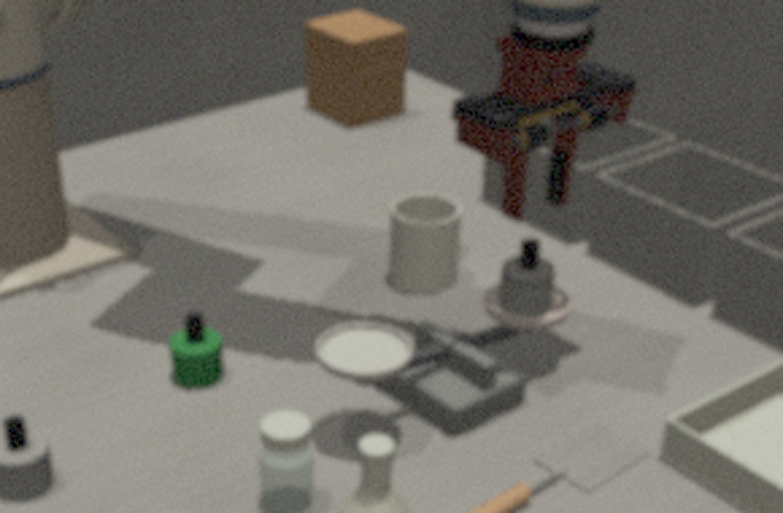

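Tin 1 stands upright in the middle of the left pan (crop (528,290)) and the right pan is up. Next is tin 2 onto the right pan.

```bash
python3 - <<'E'
from h import *
pick([444,-187],0,60)
env.move_l([444,-187,UP+G],rate=200); env.hold(.3); log("lifted")
place(R,108,58); env.hold(2.0); log("done")
cv2.imwrite("pics/s2.png",viewer.camera("scene")); cv2.imwrite("pics/t2.png",viewer.camera("top"))
crop(cv2.imread("pics/s2.png"),180,60,290,190,2.7,"pics/s2c.png")
E
```

```text
at knob t 15.12 F [0.31 0.7  0.11] w 50.1 p [ 444.3 -186.9  126.6]
gripped t 15.7 F [-0.34 -0.96  3.28] w 19.4 p [ 444.2 -187.2  126.7]
lifted t 16.82 F [ 0.47  0.51 -2.04] w 19.4 p [ 443.7 -186.9  260.6]
above t 18.94 F [-1.19  0.28 -2.18] w 19.1 p [562.3 112.1 234.9]
hit=True t 20.81 F [ 0.92  1.07 -0.35] w 19.0 p [561.8 112.1 215.9]
released t 21.77 F [-0.16  0.24  0.53] w 49.6 p [561.3 111.9 215.4]
done t 24.32 F [0.33 0.48 0.74] w 50.3 p [562.  112.  275.4]
```

View pics/s2c.png

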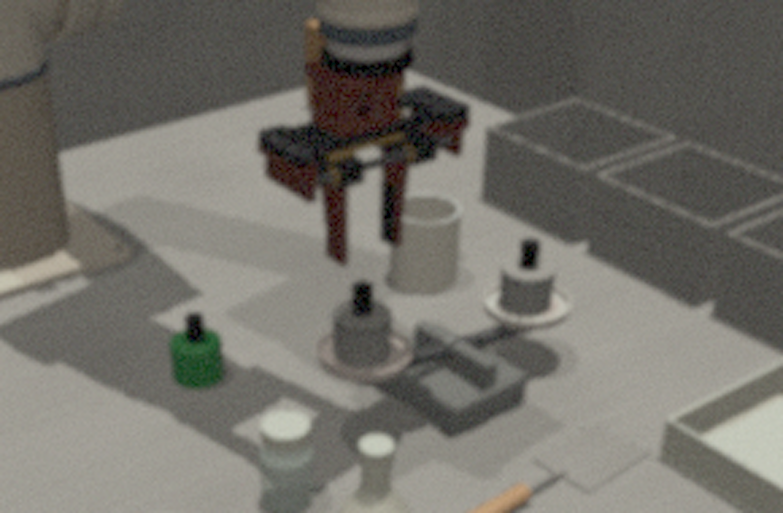

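The left pan stays down with tin 1 (pan at crop (528,305), unchanged) and the right pan stays up (367,357). The lift forces agree: 3.3 N against 2.1 N. Tin 1 is the heavier, so it goes to the mouth of the cradle.

```bash
cat >> h.py <<'E'
TH=.165; A=np.array([np.cos(TH),np.sin(TH)]); O=np.array([539.4,-301.8]); QC=[-np.sin(TH/2),np.cos(TH/2),0,0]
E
python3 - <<'E'
from h import *
env.move_l([*L,62+G+85],rate=250)
pick(L,62,60,reach=False)
env.move_l([*L,82+G],rate=40); env.move_l([*L,160+G],rate=150)
env.move_l([430,150,160+G],rate=250)
P=O-85*A
env.move_l([*P,110+G],QC,rate=250); env.move_l([*P,32+G],rate=120); env.hold(.2); log("above")
hit=env.move_l([*P,4+G],rate=15,f_stop=2.0); s=log(f"hit={hit}")
cv2.imwrite("pics/t3.png",viewer.camera("top")); cv2.imwrite("pics/s3.png",viewer.camera("scene"))
crop(cv2.imread("pics/s3.png"),95,180,200,150,4,"pics/s3c.png")
E
```

```text
at knob t 26.56 F [-0.88 -0.27  0.15] w 50.3 p [552.4 331.2 189.1]
gripped t 27.14 F [ 0.8  -1.97  1.32] w 19.6 p [552.1 330.8 188.6]
above t 32.51 F [-0.84  0.3  -3.9 ] w 19.7 p [ 456.  -316.   159.4]
hit=True t 34.07 F [ 0.37 -1.69  4.31] w 19.2 p [ 455.6 -315.9  132.3]
```

View pics/s3c.png

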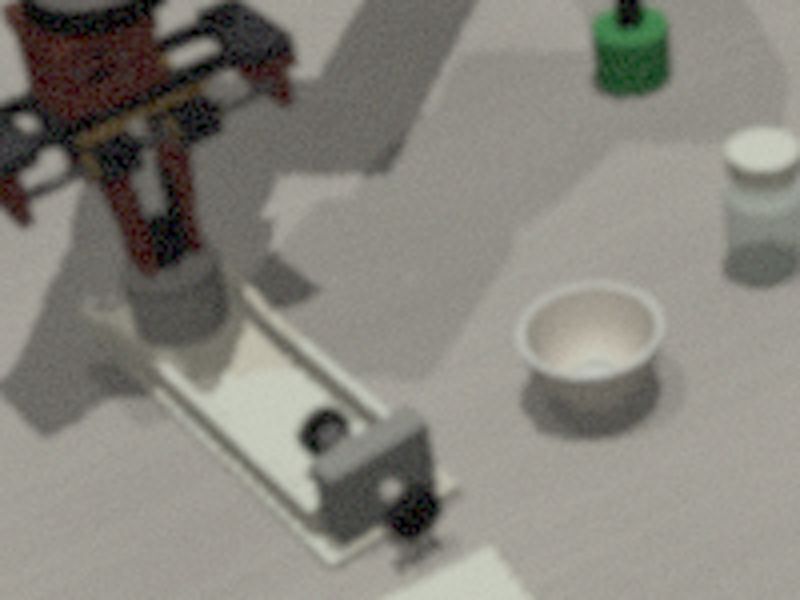

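The tin is inside the walls at the mouth of the trough (crop (178,305)). TCP z 132.3 puts its base at 5.8 mm, so it stands on the floor. I'll release it, go behind with closed fingers and push.

```bash
python3 - <<'E'
from h import *
def T(a,z): return [*(O+a*A),z]
def F(n=6):
    f=[]
    for _ in range(n): env.hold(.02); f.append(env.read_state()["force"])
    return float(np.mean(f,0)[:2]@A)
set_gripper(45); env.move_l(T(-85,180),rate=150); env.move_l(T(-140,180),rate=150)
set_gripper(0); env.move_l(T(-140,102),rate=120); f0=F(10); log(f"behind f0={f0:.2f}")
h=env.move_l(T(-15,102),rate=40,f_stop=9); f=f0-F(); s=log(f"leg1 stop={h} push={f:.2f}")
a=float((np.array(s["tool_pos"][:2])-O)@A)
for i in range(30):
    if f>=12.5 or s["time_s"]>58: break
    a+=2 if f<6 else 1 if f<10 else .5
    env.move_l(T(a,102),rate=20); f=f0-F(); s=env.read_state(); print(round(a,1),round(f,2),round(s["time_s"],2))
if f>=12.5: env.hold(.6); print("held push",f0-F())
log("end")
E
```

```text
behind f0=0.03 t 37.53 F [ 1.14  0.08 -0.33] w 0.7 p [ 401.7 -325.1  102.8]
leg1 stop=False push=3.09 t 40.91 F [-2.88  0.64  1.18] w 0.4 p [ 524.5 -304.3  102. ]
-13.1 2.0 41.26
-11.1 1.6 41.61
-9.1 2.01 41.96
-7.1 1.71 42.31
-5.1 1.73 42.66
-3.1 2.0 43.01
-1.1 1.68 43.36
0.9 1.93 43.71
2.9 1.71 44.06
4.9 1.98 44.41
6.9 2.26 44.76
8.9 2.73 45.11
10.9 6.05 45.46
11.9 8.37 45.81
12.9 10.73 46.16
13.4 11.92 46.51
13.9 12.77 46.86
held push 13.041424586948438
end t 47.56 F [-13.14  -1.3    7.16] w 0.6 p [ 550.7 -299.4  101.8]
```

The pad was found at tool position 10 and the 2.3 N/mm slope matches its spring. Push was 13 N minus about 2 to 3 N of friction, so roughly 10 to 11 N on the pad, held for over 0.6 s. Now I'll back off gently and check.

```bash
python3 - <<'E'
from h import *
def T(a,z): return [*(O+a*A),z]
env.move_l(T(4,102),rate=10); env.move_l(T(-40,102),rate=80); log("off")
env.move_l(T(-40,200),rate=150); env.reach([400,-150,330],Q); env.hold(.3); log("clear")
t=viewer.camera("top"); s=viewer.camera("scene"); cv2.imwrite("pics/t4.png",t); cv2.imwrite("pics/s4.png",s)
crop(t,145,145,265,130,3,"pics/t4c.png")
a=cv2.resize(s[200:330,110:230],None,fx=3.3,fy=3.3,interpolation=cv2.INTER_CUBIC); b=cv2.resize(s[110:240,280:400],None,fx=3.3,fy=3.3,interpolation=cv2.INTER_CUBIC)
cv2.imwrite("pics/s4c.png",(255*(np.hstack([a,b])/255.)**.6).astype(np.uint8))
E
```

```text
off t 49.4 F [ 0.42 -0.8  -0.68] w 0.5 p [ 500.1 -308.7  102.2]
clear t 51.41 F [-0.56 -0.01 -0.26] w 0.5 p [ 400.2 -150.5  329.3]
```

View pics/t4c.png

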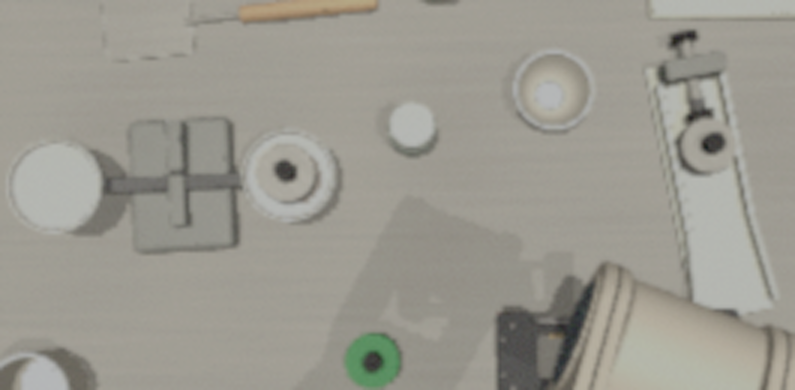

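View pics/s4c.png

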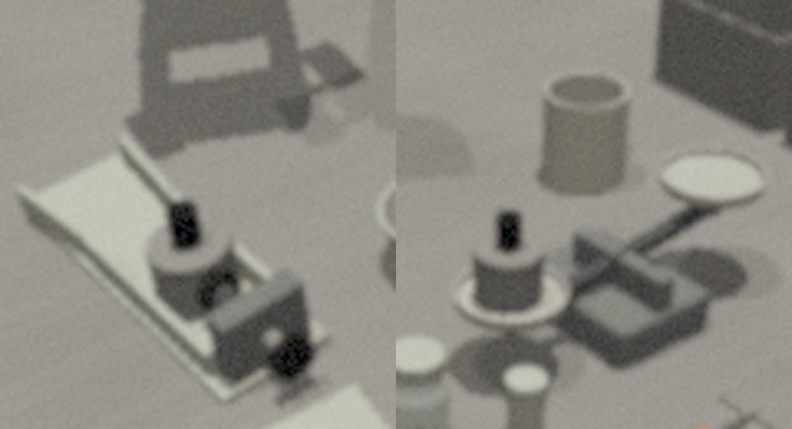

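Tin 1 is upright in the narrow part of the trough with its front at the pad (top crop (707,146), pad (699,115)). Tin 2 stands centred on the right pan (286,174). The jar, ramekin, mug, turner and green tin are where they were.

```bash
python3 -c "
from h import *
print(workorder.sign_off()); log('end')"
```

```text
the job is handed in; nothing more can be done
None
the job is handed in; nothing more can be done
```

The job is done and handed in at about 51 s of the 72 s allowed; the hand-in gave no verdict.

- **Weighing:** I set the tin from (461, -47) on the left pan and the one from (444, -187) on the right. The left pan stayed down in the pictures, so the left tin is the heavier. The lift forces agreed, 3.3 N against 2.1 N, though both read below the stated weights because the force reading is noisy.
- **Pressing:** I stood the heavier tin in the mouth of the cradle and pushed it along with closed fingers. The pad showed up by feel, with push rising about 2.3 N/mm. I held 13 N in all for over 0.6 s. Less the 2–3 N of sliding friction, that is about 10–11 N on the pad. Then I backed off slowly.
- **Last pictures:** The heavy tin is upright in the narrow part of the cradle and against the pad. The lighter tin stands centred on the right pan. In the crops, the spice jar, ramekin, mug, turner and green look-alike are where they were.
- **Not checked:** The remaining force on the pad after letting go was judged only by eye. The squeeze bottle was barely in the last crops. An early check of pan position from the side view disagreed with the top view by several mm; I used the top view, and both tins landed centred.

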